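# Seat the shredding disc on its drive pin

### The job

The white shredding disc of the vegetable shredder sits proud because its rim notch is not over the orange drive pin. Turn the disc with a fingertip against one of its blue lugs, never lifting or picking it up, until the notch meets the pin, then press the disc down by its blue hub until it is fully home, level and flush with the bowl's rim. Leave everything else on the counter where it is, and finish clear.

Things in the scene. Friction and masses are not known exactly. Their poses are not given: they have to be found in the camera images.
- shredder: fixed white shredder base, plinth 250 x 210 x 55 mm, with a grey open bowl on top (outer diameter 180 mm, inner diameter 162 mm, rim top 76 mm above the counter). Origin on the counter under the bowl's and spindle's common axis; z up; its +x axis points from the spindle towards the drive pin. A steel spindle (diameter 20 mm) stands in the middle, hidden under the disc's hub.
- pin (a point): tip of the fixed orange drive pin: upright, diameter 9 mm with a tapered tip, 69 mm out from the spindle axis along the shredder's +x, tip 78.5 mm above the counter. An orange mark on the bowl's rim shows its bearing even when the disc covers the pin.
- disc: loose white shredding disc, diameter 150 mm, 6 mm thick, about 0.28 kg. Origin at the centre of its underside; z up; +x points from the hub to the notch (red stripe). Threaded over the spindle with 1.5 mm of play, it turns either way against light friction (2 to 4 N at a lug). Start: underside 80 mm above the counter, top 86 mm, 10 mm proud of the rim. Seated: underside 70 mm, top flush with the rim.
- carrier (a joint): black rubber carrier (diameter 100 mm) hidden under the disc, on which the disc rests: 0 m at the start, 0.010 m when pressed fully down to its stop. It is stiff, yields to about 9 N in all (disc's weight included), and stays where it is left. With the notch off the pin the disc is blocked at the rim after 1.5 mm.
- notch (a point): middle of the disc's rim notch, at mid thickness, 69 mm from the disc's axis; the notch is 16 mm wide, open at the rim, and reaches in to 56 mm from the axis, so it passes over the 9 mm pin with about 3.5 mm on either side
- hub (a point): centre of the flat blue top of the disc's hub, diameter 35 mm, 30 mm above the disc's underside: press here, straight down
- lug_a (a point): centre of the top of a blue upright lug on the disc, 52 mm from the disc's axis, 90 degrees anticlockwise (seen from above) from the notch. Lug: 14 mm thick along the direction of turning, 26 mm along the radius, its top 24 mm above the disc's upper face
- lug_b (a point): the same on the opposite lug, 90 degrees clockwise from the notch
- tub: white lidded portion tub, diameter 90 mm, 75 mm high, beside the shredder; position of its origin, the centre of its underside; a bystander
- pusher: black vegetable pusher, diameter 52 mm, 105 mm high with a narrower grip, beside the shredder; position of its origin, the centre of its underside; a bystander
- cup: steel cup, diameter 74 mm, 75 mm high; position of its origin, the centre of its underside; a bystander
- spoon: steel spoon lying flat; a bystander, position of its origin
- tongs: steel tongs, 200 mm long, lying flat; a bystander, position of its origin, at the middle
- spare: spare steel ring disc, diameter 140 mm, lying flat, not to be used; position of its origin, the centre of its underside; a bystander
- sauce: amber bottle with red cap, diameter 60 mm, 150 mm high; position of its origin, the centre of its underside; a bystander

How it is judged:
At the end, for the whole second after the job is handed in: The disc is fully down (underside within 2.5 mm of its seated height of 70 mm), level within 0.04 rad, its notch around the pin (within 8 mm), and at rest (z of disc in the frame of shredder below 0.0725 m and angle between disc's own z axis and vertical below 0.04 rad and horizontal distance between notch and pin below 0.008 m and linear speed of disc below 0.01 m/s); the robot touches nothing.
It fails at once if the disc is lifted more than 6 mm above its starting height (z of disc in the frame of shredder above 0.086 m).
It fails at once if a bystander on the counter is moved more than 20 mm (distance of any of tub, pusher, cup, spoon, tongs, spare, sauce from where it was at the start of the episode above 0.02 m).
It also fails if it takes over 72 s, if anything falls off the work surface, if the arm or the gripper's body presses on something with over 40 N, if the wrist force passes 120 N, or if a joint passes its speed limit or range.

### The arm

A 6-joint arm with a two-finger parallel gripper is mounted at the origin on the work surface. World frame = base frame: x ahead of the robot, y to its left, z up, the work surface at z = 0. Lengths are in m, angles in rad, forces in N, time in s.
With the tool pointing down it reaches from about 0.35 to 1 m from the base axis. Payload 7.1 kg.
Tool frame: the origin (TCP) lies between the finger pads; the fingertips stand 22 mm ahead of it and the grasp point (between the pads) lies 3 mm ahead of it; z points along the fingers, y is the line along which they close (so a half turn about z gives the same grasp; the last joint's range is limited). The gripper opens to 85 mm and grips with 20 to 120 N. Pads are 22 mm wide; open, the fingers measure 114 mm over their backs; the gripper's body (76 mm by 85 mm) begins 54 mm behind the grasp point. The pads swing forward as they close: fully open they stand 13 mm farther back than shut.
Start: joints at [1.307, 0.423, 1.63, -0, 1.089, -0.019], TCP at [0.151, 0.606, 0.253] pointing down, gripper open.
Joint ranges: [-3, 3], [-0.9, 2.11], [0.09, 2.58], [-1.31, 4.45], [0.11, 2.69], [-2.54, 2.54]. Speed limits (rad/s): [2.39, 2.39, 3.01, 3.14, 3.14, 3.14].

### API

Orientations are given as a rotation vector (axis times angle).
In Python, from rig import manip gives the robot as it stands. The module is installed in compiled form; this text tells all that it offers. Calls block until the motion is done:
- manip.move_to(position, orientation): joint-space move of the TCP to a pose.
- manip.servo_line(position, orientation=None, rate=0.15): straight line of the TCP; orientation=None keeps the orientation; rate is the mean speed in m/s.
- manip.set_joints(angles): joint-space move.
- manip.command_gripper(opening, f_grip=None): finger opening in m; f_grip is the grip in N (None keeps the last); returns when the fingers have stopped.
- manip.hold(seconds).
- manip.solve_ik(position, orientation): joint angles nearest the present ones, or None.
- manip.camera(name): name is "scene" or "top" or "wrist"; returns a dict with "image" (384x512x3 uint8, red, green, blue), "fx", "fy", "cx", "cy" (pixels), "cam_to_world" (4x4, takes a point from camera to world coordinates); the wrist camera has in their place "mount" (4x4, takes a point from camera to tool coordinates, whose origin is the TCP and whose axes are the flange's). Camera axes: x right, y down, z forward; pixel columns grow to the right and rows downward; lengths in m; the calibration is good to about 2 mm. A picture is of the moment at which its call begins: read the wrist's pose just before it. There is no depth.
A pose or a line that the arm cannot do raises manip.IKError and nothing moves.
- manip.sign_off(): hands the job in; it is judged then, once.
Readings, each from a call of its own:
- manip.get_time(): time.
- manip.get_joint_positions(): joint angles.
- manip.get_joint_vel(): joint speeds.
- manip.get_tau(): joint torques, N m.
- manip.get_position(): TCP position.
- manip.get_ee_rot(): TCP orientation.
- manip.get_contact_force(): force on the tool from outside, world axes, zero at the start.
- manip.get_torque(): the same for the moment, N m.
- manip.get_width(): finger opening in m.
- manip.get_grip_force(): force on a finger pad.
Only numpy, scipy, OpenCV 4.12 (cv2) and the standard library are available. Lean on these libraries where they do the work, as an engineer would, in place of code of your own. Each camera call takes 0.05 s, during which the arm holds its last target. There are 200 camera calls.

## Working session

There is one attempt and no reset: what is moved stays moved. The work goes in short steps, each a Python script; the robot and the scene stay as the last script left them, time stands still between calls to the robot, and variables do not carry over. Pictures are saved under pics/ and viewed, at most 10 in all, crops included, and the job is handed in when it is done.

```bash
mkdir -p pics
python3 - <<'E'
from rig import manip
import cv2,numpy as np
for n in ["scene","top"]:
    c=manip.camera(n); cv2.imwrite(f"pics/{n}.png",c["image"][:,:,::-1]); np.savez(n,**c)
    print(n,c["fx"],c["cx"],c["cy"],c["cam_to_world"].round(3).tolist())
a=cv2.imread("pics/scene.png");b=cv2.imread("pics/top.png")
print(manip.get_ee_rot(),manip.get_time(),manip.get_width())
E
```

```text
scene 362.3434885475846 254.6410095979616 190.9453087202906 [[0.329, 0.787, -0.522, 1.2], [0.944, -0.265, 0.196, -0.235], [0.016, -0.557, -0.83, 1.184], [0.0, 0.0, 0.0, 1.0]]
top 433.7643107651485 254.71513601156974 186.50663769412293 [[-0.012, -0.985, 0.173, 0.314], [-1.0, 0.011, -0.007, 0.006], [0.005, -0.173, -0.985, 1.407], [0.0, 0.0, 0.0, 1.0]]
[-3.83622782e-01 -3.11786525e+00  2.14237620e-03] 0.1 0.08495691831881318
```

View pics/scene.png

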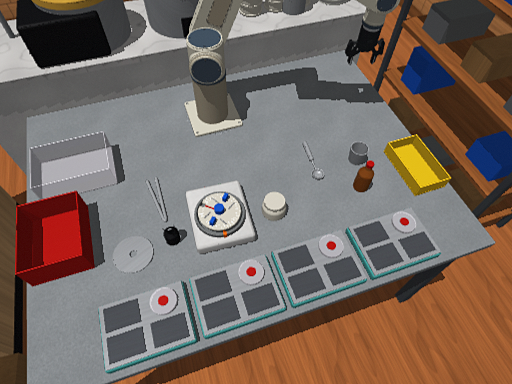

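View pics/top.png

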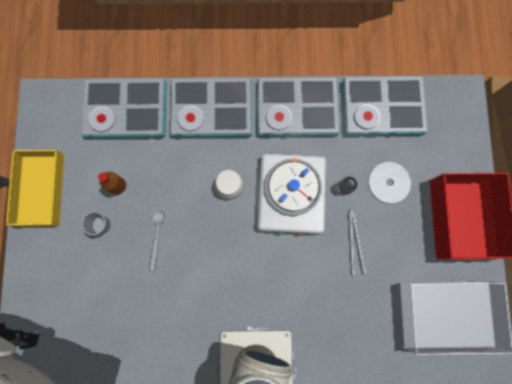

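The shredder is at about (292,187) in the top view and (219,212) in the scene view. The tub is to its left and the pusher to its right in the top view. I'll enlarge both.

Run:
```python
import cv2,numpy as np
a=cv2.imread("pics/scene.png")[180:255,175:265];b=cv2.imread("pics/top.png")[150:240,250:360]
cv2.imwrite("pics/c.png",np.hstack([cv2.resize(a,(450,375),interpolation=2) if 0 else cv2.resize(a[:,:],(396,330),interpolation=cv2.INTER_CUBIC),cv2.resize(b[:,:],(403,330),interpolation=cv2.INTER_CUBIC)]))
```

```text
(no output)
```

View pics/c.png

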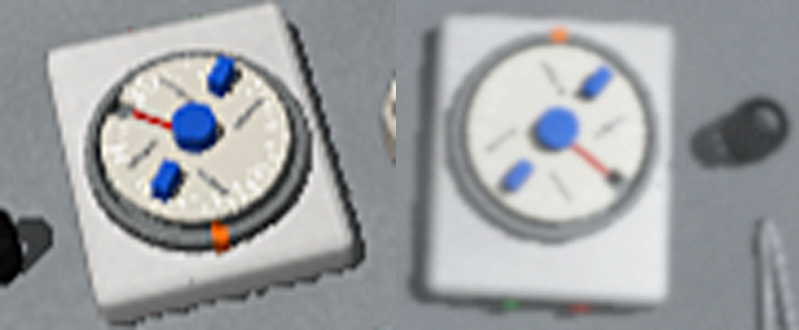

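The hub top is at about (219,208) in scene and (294,184) in top. The orange mark is at (225,234) and (294.5,159). The notch is at (202,204) and (310,198). The lugs are at (225.5,196)/(213,220) and (305,171)/(283,197.5).

```bash
cat > h.py <<'E'
import numpy as np,cv2
def P(c): 
    T=np.linalg.inv(c["cam_to_world"]); K=np.array([[c["fx"],0,c["cx"]],[0,c["fy"],c["cy"]],[0,0,1]]); return K@T[:3]
def tri(c1,p1,c2,p2):
    X=cv2.triangulatePoints(P(c1),P(c2),np.array(p1,float).reshape(2,1),np.array(p2,float).reshape(2,1)); return (X[:3]/X[3]).ravel()
def onz(c,p,z):
    M=c["cam_to_world"]; d=M[:3,:3]@[(p[0]-c["cx"])/c["fx"],(p[1]-c["cy"])/c["fy"],1]; return M[:3,3]+d*(z-M[2,3])/d[2]
E
python3 - <<'E'
import numpy as np
from h import *
S=np.load("scene.npz");T=np.load("top.npz")
for n,s,t,z in [("hub",(219.1,207.7),(294.2,184.4),.110),("lugU",(225.5,196.4),(305.1,171.3),.11),("lugL",(213,219.8),(283.3,197.5),.11),("mark",(225.2,233.6),(294.5,159.3),.076),("notch",(202.3,204.1),(310.3,198.3),.086)]:
    print(n,tri(S,s,T,t).round(4),onz(S,s,z).round(4),onz(T,t,z).round(4))
from rig import manip
c=manip.camera("wrist");print(c["mount"].round(3),c["fx"],c["cx"],c["cy"])
E
```

```text
hub [ 0.5483 -0.1223  0.1056] [ 0.5512 -0.1219  0.11  ] [ 0.5473 -0.1225  0.11  ]
lugU [ 0.5713 -0.1266  0.2141] [ 0.5136 -0.0876  0.11  ] [ 0.5876 -0.157   0.11  ]
lugL [ 0.5234 -0.1175 -0.0206] [ 0.5906 -0.1546  0.11  ] [ 0.5074 -0.0884  0.11  ]
mark [ 0.6347 -0.1283  0.0732] [ 0.6366 -0.1272  0.076 ] [ 0.6338 -0.1291  0.076 ]
notch [ 0.5068 -0.1723  0.0917] [ 0.5033 -0.1717  0.086 ] [ 0.5076 -0.1733  0.086 ]
[[ 0.001 -0.945 -0.328  0.085]
 [ 1.     0.001  0.001  0.   ]
 [-0.001 -0.328  0.945 -0.12 ]
 [ 0.     0.     0.     1.   ]] 299.53947055868286 256.25431178945354 192.79842319983743
```

The disc centre is at about (0.549,-0.122). Bearings are mark ≈ -4°, notch ≈ -130°, lug_a ≈ -40°, so the disc needs about +126° (ccw) by pushing lug_a from behind. I'll shut the gripper and take a close wrist view.

```bash
cat >> h.py <<'E'
from scipy.spatial.transform import Rotation as Ro
def R(b):
    c,s=np.cos(b),np.sin(b); return np.array([[c,s,0],[s,-c,0],[0,0,-1.]])
def rv(b): return Ro.from_matrix(R(b)).as_rotvec()
def wc(manip,name):
    p=np.array(manip.get_position()); r=Ro.from_rotvec(manip.get_ee_rot()).as_matrix()
    c=manip.camera("wrist"); T=np.eye(4);T[:3,:3]=r;T[:3,3]=p
    c["cam_to_world"]=T@c["mount"]; np.savez(name,**c); cv2.imwrite(f"pics/{name}.png",c["image"][:,:,::-1]); return c
def finger(C,lug,gap,z): # TCP for fingertip behind (cw of) lug at bearing lug
    e=np.array([np.cos(lug),np.sin(lug)]);t=np.array([-e[1],e[0]])
    q=C+.052*e-(.018+gap)*t; return np.array([*q,z]), rv(lug+np.pi/2)
E
python3 - <<'E'
import numpy as np
from rig import manip
from h import *
C=np.array([.549,-.122])
for d in range(-60,91,25):
    q,o=finger(C,np.radians(d),0,.113); s=manip.solve_ik(q,o); print(d,None if s is None else np.round(s,2))
b=np.radians(50)
manip.command_gripper(0)
manip.move_to([*(C-.09*np.array([np.cos(b),np.sin(b)])),.26],rv(b))
wc(manip,"w1"); print(manip.get_position(),manip.get_time(),manip.get_width())
E
```

```text
-60 [-0.33  0.56  1.8  -0.    0.78  0.72]
-35 [-0.3   0.58  1.76 -0.    0.81  0.31]
-10 [-0.26  0.59  1.73 -0.    0.82 -0.09]
15 [-0.22  0.59  1.73 -0.    0.82 -0.49]
40 [-0.19  0.58  1.75 -0.    0.81 -0.89]
65 [-0.16  0.57  1.78 -0.    0.79 -1.29]
90 [-0.14  0.54  1.83 -0.    0.77 -1.71]
[ 0.49142069 -0.19039205  0.26000078] 4.0083 0.000262193006748147
```

View pics/w1.png

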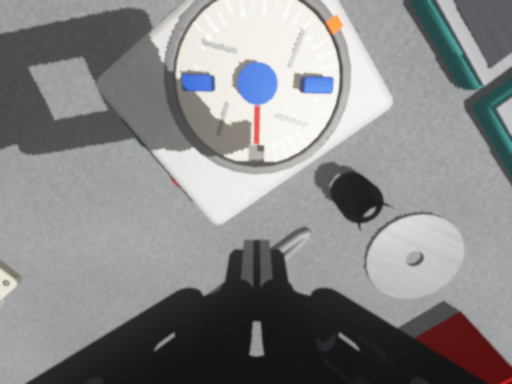

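The wrist view shows the hub top at (257,83), lug_a at (318,84), lug_b at (197,81), the notch at (257,152) and the orange mark at (334,24).

Run:
```python
import numpy as np
from h import *
W=np.load("w1.npz");T=np.load("top.npz");S=np.load("scene.npz")
g=lambda p,z:onz(W,p,z)
h=g((257,83),.11);a=g((318,84),.11);b=g((197,81),.11);n=g((257,152),.083);m=g((334,24),.076)
print(h,a,b,n,m); C=(a+b)[:2]/2
for C in (C,h[:2]):
  for v in(a,b,n,m): d=v[:2]-C; print(np.degrees(np.arctan2(d[1],d[0])).round(1),np.hypot(*d).round(4))
print(tri(W,(257,83),T,(294.2,184.4)),tri(W,(257,83),S,(219.1,207.7)),tri(W,(318,84),T,(305.1,171.3)),tri(W,(334,24),T,(294.5,159.3)))
```

```text
[ 0.54933229 -0.1215917   0.11      ] [ 0.5885141  -0.15537708  0.11      ] [ 0.51141121 -0.08782764  0.11      ] [ 0.50800066 -0.17117688  0.083     ] [ 0.63475807 -0.12732762  0.076     ]
-41.2 0.0513
138.8 0.0513
-130.2 0.0649
-3.9 0.085
-40.8 0.0517
138.3 0.0508
-129.8 0.0646
-3.8 0.0856
[ 0.54873539 -0.12255927  0.10413859] [ 0.54936887 -0.12154244  0.10695093] [ 0.59005577 -0.15778883  0.09904273] [ 0.62924684 -0.12716672  0.0948927 ]
```

Run:
```python
import numpy as np
from rig import manip
from h import *
C=np.array([.5495,-.1216]); r=np.radians
q,o=finger(C,r(-40.5),.013,.17); manip.move_to(q,o)
q[2]=.114; manip.servo_line(q,o,rate=.06); print(manip.get_contact_force())
q,o=finger(C,r(-40.5),0,.114); manip.servo_line(q,o,rate=.03); print(manip.get_contact_force())
for d in np.arange(-32,73,8):
    q,o=finger(C,r(d),0,.114); manip.servo_line(q,o,rate=.04)
    f=manip.get_contact_force(); print(d,np.round(f,1),np.round(manip.get_time(),1))
    if np.linalg.norm(f)>25: break
q,o=finger(C,r(d),.006,.114); manip.servo_line(q,o,rate=.05)
c=manip.camera("top");np.savez("t2",**c)
w=wc(manip,"w2")
im=cv2.resize(c["image"][150:240,250:360,::-1],(400,327),interpolation=cv2.INTER_CUBIC)
cv2.imwrite("pics/c2.png",np.hstack([im,cv2.resize(w["image"][:,:,::-1],(400,327))]))
```

```text
[ 0.05134957 -0.24736796  0.11160026]
[ 0.61277816 -0.25144761 -0.50516034]
-32 [0.4 0.2 0.4] 6.6
-24 [-0.5 -0.7  0.3] 6.9
-16 [-0.2 -0.1 -0.1] 7.3
-8 [ 1.2  0.2 -0.4] 7.6
0 [-0.4  0.3  0.1] 7.9
8 [-0.4  0.5  0.4] 8.3
16 [-0.7  0.2 -0.6] 8.6
24 [0.2 0.6 0.3] 9.0
32 [-0.2  0.4 -1.2] 9.3
40 [-0.5 -0.1 -0.2] 9.6
48 [0.1 1.2 0.7] 10.0
56 [ 0.9 -0.5 -0.1] 10.3
64 [ 0.3 -0.8 -0.5] 10.7
72 [-0.4 -0.8  0.3] 11.0
```

View pics/c2.png

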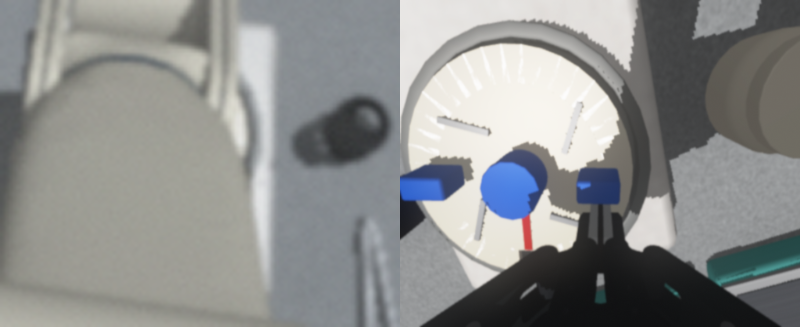

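The disc followed the finger. The lug is at the fingertip, but the arm blocks the top view. I'll raise the arm and look from a similar place as before.

Run:
```python
import numpy as np
from rig import manip
from h import *
C=np.array([.5495,-.1216]); 
p=manip.get_position(); manip.servo_line([p[0],p[1],.17],rate=.1)
b=np.radians(130)
manip.move_to([*(C-.09*np.array([np.cos(b),np.sin(b)])),.24],rv(b))
w=wc(manip,"w3"); print(manip.get_time())
cv2.imwrite("pics/w3c.png",cv2.resize(w["image"][0:220,120:400,::-1],None,fx=2.7,fy=2.7,interpolation=cv2.INTER_CUBIC))
```

```text
12.7333
```

View pics/w3c.png

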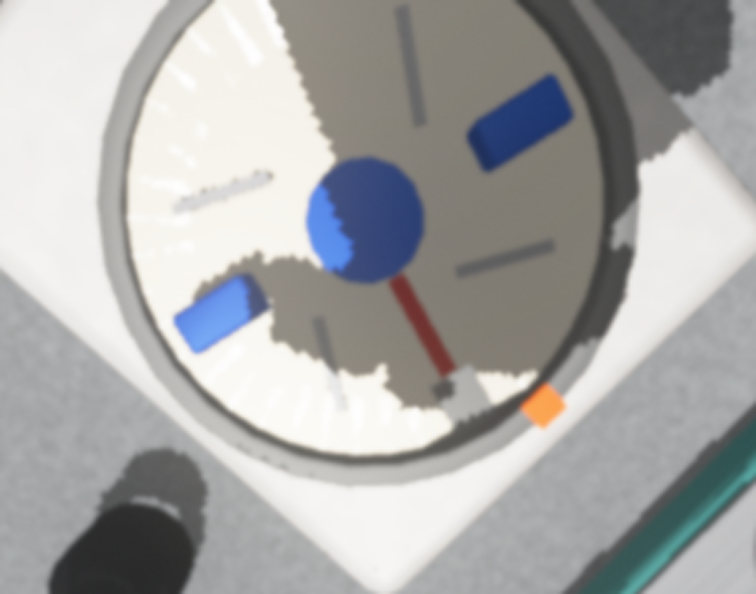

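Hub top is at (256.7,81), lug_a at (314.4,45), lug_b at (200.4,117), the notch at (292,145.5) and the mark at (321,150). The notch still has about 18° to go.

Run:
```python
import numpy as np
from h import *
W=np.load("w3.npz")
g=lambda p,z:onz(W,p,z)[:2]
h=g((256.7,81.1),.11);a=g((314.4,45.2),.11);b=g((200.4,117),.11);n=g((292.2,145.6),.083);m=g((321.1,150),.076)
print(h,(a+b)/2)
an=lambda d:np.degrees(np.arctan2(d[1],d[0])).round(1)
print(an(a-b),an(a-h),an(h-b),an(n-h),an(m-h),an(m-(a+b)/2))
```

```text
[ 0.54869723 -0.12038621] [ 0.54848609 -0.1218256 ]
70.6 70.3 70.9 -19.2 -4.6 -3.6
```

Run:
```python
import numpy as np
from rig import manip
from h import *
C=np.array([.5495,-.1216]); r=np.radians
q,o=finger(C,r(71),.010,.17); manip.move_to(q,o)
q[2]=.114; manip.servo_line(q,o,rate=.06)
for d in (72,80,87.4):
    q,o=finger(C,r(d),0,.114); manip.servo_line(q,o,rate=.03); print(np.round(manip.get_contact_force(),1))
q,o=finger(C,r(d),.008,.114); manip.servo_line(q,o,rate=.05)
q[2]=.17; manip.servo_line(q,o,rate=.1)
b=r(130)
manip.move_to([*(C-.09*np.array([np.cos(b),np.sin(b)])),.24],rv(b))
w=wc(manip,"w4"); print(manip.get_time())
cv2.imwrite("pics/w4c.png",cv2.resize(w["image"][0:220,120:400,::-1],None,fx=2.7,fy=2.7,interpolation=cv2.INTER_CUBIC))
```

```text
[0.3 0.4 1. ]
[ 0.4 -0.1 -0.6]
[-0.2 -0.2 -0.5]
17.4417
```

View pics/w4c.png

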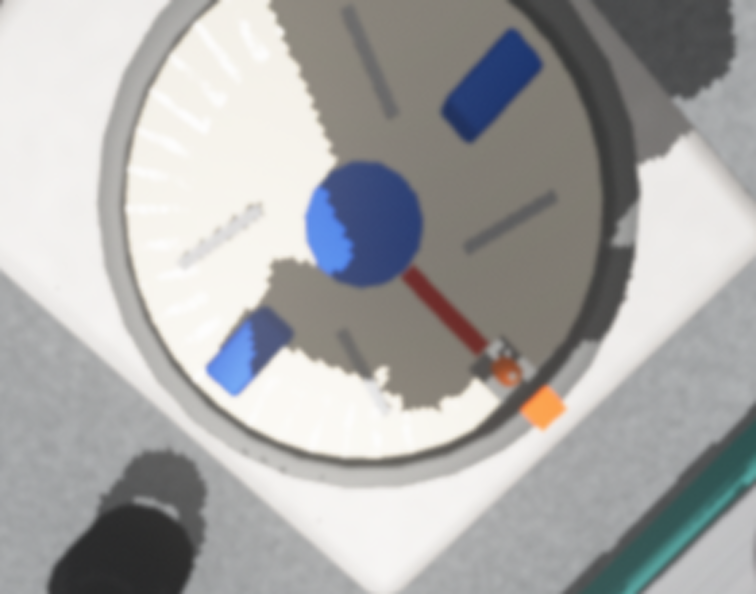

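The pin at (508,371) is inside the notch and within about 1 mm of the red stripe's line. I'll press the hub.

Run:
```python
import numpy as np
from rig import manip
from h import *
C=np.array([.549,-.1214]); o=rv(np.radians(77))
manip.move_to([*C,.17],o); manip.servo_line([*C,.137],rate=.06)
for z in np.arange(.134,.1155,-.001):
    manip.servo_line([*C,z],rate=.015); manip.hold(.1); f=np.array(manip.get_contact_force())
    print(round(z,4),round(manip.get_position()[2],4),np.round(f,1))
    if f[2]>24 : break
manip.hold(.3)
manip.servo_line([*C,.20],rate=.08)
b=np.radians(130)
manip.move_to([*(C-.09*np.array([np.cos(b),np.sin(b)])),.24],rv(b))
w=wc(manip,"w5"); s=manip.camera("scene"); print(manip.get_time())
A=cv2.resize(w["image"][0:220,120:400,::-1],None,fx=1.5,fy=1.5); B=cv2.resize(s["image"][180:255,175:265,::-1],(396,330))
cv2.imwrite("pics/w5c.png",np.hstack([A,B]))
```

```text
0.134 0.1341 [-0.5  0.3  0.6]
0.133 0.133 [-0.3 -0.5 -0.2]
0.132 0.132 [0.3 0.8 0.1]
0.131 0.1312 [-0.8  0.5  5.1]
0.13 0.1302 [-0.7  0.5  5.2]
0.129 0.1291 [-1.5  0.1  4.6]
0.128 0.1281 [-1.6  0.6  5.7]
0.127 0.1271 [-0.9 -0.5  5.7]
0.126 0.126 [-0.3  0.   5.9]
0.125 0.125 [ 0.1 -0.8  5.2]
0.124 0.124 [0.1 0.3 4.2]
0.123 0.123 [ 0.3 -0.4  4. ]
0.122 0.1221 [-0.  -0.4  5.1]
0.121 0.1219 [-2.5  0.5 13.2]
0.12 0.1218 [-5.   0.8 22.1]
0.119 0.1217 [-8.6  2.1 32. ]
27.3083
```

View pics/w5c.png

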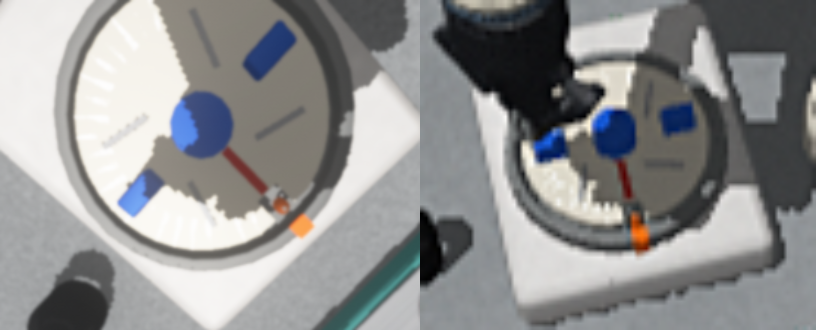

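The disc travelled about 10 mm to a hard stop. It sits level, with the pin in the notch at (280,205), and the arm is clear.

```bash
python3 -c "
from rig import manip
print(manip.get_contact_force()); print(manip.sign_off())"
```

```text
[0.44184937 0.67509589 0.04529321]
the job is handed in; nothing more can be done
None
```

I turned the disc by lug_a until its notch was over the pin, then pressed it by the hub about 10 mm down to a hard stop. It looks level in the final pictures, and I handed the job in at about 27 s with the arm clear; no verdict was returned.

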